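Click a telescope mount round to its locking position and pin it

TASK

Lock the white telescope mount on the mat for transport. Its locking pin goes in only at the seventh click anticlockwise (seen from above) from where the head rests against its clockwise stop, which cannot be seen, only felt: turn the head to that click (its upright black handle gives a good hold), let go, and push the pin's black button down until it is fully home. Leave the other things on the mat where they are.

Things in the scene. Friction and masses are not known exactly. Their poses are not given: they have to be found in the camera images.
- head: The mount's turning head: white metal disc, 166 mm across, 14 mm thick, with a low open cup in the middle (84 mm across, rim 39 mm above the disc's underside). It sits on a round white foot, 168 mm across (188 mm at the black rim), fixed to the table. Origin: on the vertical swivel axis at the disc's underside, 55 mm above the table; z up, x from the axis to the handle.
- swivel (a point): Top centre of the disc, on the swivel axis. The head clicks every 15 degrees: twelve rests, click 0 at the clockwise stop to click 11 at the anticlockwise stop (seen from above); let go between, it snaps to the nearest. Passing a click takes 3 to 6 N at the handle; a stop is rigid. Nothing outside shows where the stops are; it differs every time. It starts between click 2 and click 5.
- handle (a point): Grip point of the upright black handle fixed to the head: plain vertical cylinder 32 mm in diameter, 74 mm tall, its axis 110 mm from the swivel axis. Its top is 140 mm and its lower end 66 mm above the table; this point is on its axis, 25 mm below the top. A level 12 mm rod joins it to the head near its lower end (top of the rod 83 mm above the table).
- pin_top (a point): Centre of the top of the locking pin's black round button, 28 mm across, 14 mm thick, on a vertical steel pin. It rides on the head, 66 mm from the swivel axis, 150 degrees anticlockwise from the handle. Its top is 113 mm above the table with the pin out, 97 mm fully home; the rim of the head's cup, 24 mm inward of the pin's axis, is at 94 mm.
- lock_pin (a joint): Travel of the locking pin: 0 out (as it starts), 0.016 m fully home. It stays where it is put; pushing it takes about 3 N while it is free. At every position but click 7 it strikes a plate after about 2 mm and goes no further; pushed home at click 7 it locks the head.
- eyepiece_long: Bystander: black eyepiece standing upright, 46 mm across, 85 mm tall. Origin at the centre of its underside.
- eyepiece_short: Bystander: black eyepiece standing upright, 42 mm across, 62 mm tall. Origin at the centre of its underside.
- counterweight: Bystander: dark steel disc weight, 84 mm across, 45 mm tall. Origin at the centre of its underside.
- dovetail_bar: Bystander: flat aluminium bar lying on the mat, 200 by 44 mm, 14 mm thick, its length along its x. Origin at the centre of its underside.
- dust_cap: Bystander: black round lens cap, 80 mm across, 24 mm tall with its knob. Origin at the centre of its underside.
- finder: Bystander: small white finder scope lying on a black foot, 190 mm long along its x, 65 mm tall. Origin at the centre of its foot's underside.

How it is judged:
By the outcome, as a careful person would: the job done as asked, in the order asked, and still so for the second after the job is handed in, with the robot touching nothing.
It also fails if it takes over 61 s, if anything falls off the work surface, if the arm or the gripper's body presses on something with over 40 N, if the wrist force passes 120 N, or if a joint passes its speed limit or range.

ROBOT

A 6-joint arm with a two-finger parallel gripper is mounted at the origin on the work surface. World frame = base frame: x ahead of the robot, y to its left, z up, the work surface at z = 0. Lengths are in mm, angles in rad, forces in N, time in s.
With the tool pointing down it reaches from about 300 to 775 mm from the base axis. Payload 14.6 kg.
Tool frame: the origin (TCP) lies between the finger pads; the fingertips stand 8 mm ahead of it and the grasp point (between the pads) lies 11 mm behind it; z points along the fingers, y is the direction in which the jaws open and shut (so a half turn about z gives the same grasp; the last joint's range is limited). The gripper opens to 94 mm and grips with 3 to 60 N. Pads are 16 mm wide; open, the fingers measure 119 mm over their backs; the gripper's body (75 mm by 177 mm) begins 78 mm behind the grasp point.
Start: joints at [1.109, 0.3, 1.521, -0, 1.321, -0.067], TCP at [211.539, 507.681, 213.446] pointing down, gripper open.
Joint ranges: [-3.03, 3.03], [-0.79, 2.21], [0.23, 2.52], [-1.04, 4.18], [0, 3.07], [-2.55, 2.55]. Speed limits (rad/s): [2.22, 2.22, 2.57, 3.14, 3.14, 3.14].

INTERFACE

Orientations are given as [roll, pitch, yaw] about the fixed x, y, z axes, in that order (R = Rz(yaw) Ry(pitch) Rx(roll)).
In Python, from cell import manip, cams, models gives the robot as it stands. The module is installed in compiled form; this text tells all that it offers.
- The arm moves only by the shell command python3 -m pendant 'ROWS' [OPENING] [FORCE]. ROWS is JSON, a list that holds one entry, the list of rows, each a list of 4 numbers: the shift along the tool's x, y, z in cm, then the turn about the tool's z in rad. In form: [[[x, y, z, roll], ...]]. A call has 1 to 5 rows; each row is the pose to reach, as a shift and turn from the pose commanded when the call began, along the tool's axes at that moment; what a row does not reach only later rows make up. A row lasts 1/10 s, in which the tool goes at most 50 mm and 8.59 degrees, less where a joint would pass 70% of its speed; a pose out of reach is approached as far as the arm can. A call with a gripper value outside its range is refused whole. OPENING is the opening, from -1 (shut) to 1 (fully open), so that 0 is half open, set as the call begins (- or left out, the last holds). The fingers move at their own pace and stop on an object; FORCE is the grip in N (left out, the last holds). Time passes only in rows, so rows that repeat a pose let the fingers close. It gives the time, the measured TCP pose, the force and the opening at its end, in the units of the state.
- manip.read_state(): the state, without advancing time (a new reading comes with each control period).
- cams.camera(name): name is "side" or "top" or "wrist"; returns a dict with "frame" (400x640x3 uint8, red, green, blue), "K" (3x3 intrinsics, pixels), "D" ([k1, k2, p1, p2, k3] as OpenCV has them; the pictures are not rectified), "pose" (4x4, takes a point from camera to world coordinates). Camera axes: x right, y down, z forward; pixel columns grow to the right and rows downward; lengths in mm; the calibration is good to about 2 mm. A picture is of the moment at which its call begins. There is no depth.
- manip.sign_off(): hands the job in, once; it reports no verdict.
Trained networks look in the newest picture that a camera, given by its name, has taken for a name from the list of things; names that differ only in an ending like _2 or _b are one class to them, and where a whole thing is asked for, a point or a joint stands for the part that bears it (a point fixed in the world has none). Each returns a list of dicts, best first, with "score" (0 to 1); they miss things now and then, are a little off and sometimes report something else, mostly with a low value. They report only what shows in the picture. A call takes as long as a camera call.
- models.regions_of(camera, name): "pixels" (400x640 bool, what is visible of it) and "point" ([column, row] in pixels, amid what is visible of it).
The state is a dict: "clock": time; "joints": joint angles; "qd": joint speeds; "effort": joint torques, N m; "eef_pos": TCP position; "eef_rot": TCP orientation; "wrist_force": force on the tool from outside, world axes, zero at the start; "moment": the same for the moment, N m; "finger_gap": finger opening in mm.
Only numpy, scipy, OpenCV 4.12 (cv2) and the standard library are available. Lean on these libraries where they do the work, as an engineer would, in place of code of your own. Each camera call takes 0.05 s, during which the arm holds its last target.

## Working session

There is one attempt and no reset: what is moved stays moved. The work goes in short steps, Python scripts to look and compute and a shell command to move; the robot and the scene stay as the last step left them, time stands still between calls to the robot, and variables do not carry over. Pictures are saved under pics/ and viewed, and the job is handed in when it is done.

```bash
mkdir -p pics; ls; cat > h.py <<'E'
import numpy as np, cv2
from cell import manip, cams, models
def ray(c,px):
    K=np.array(c["K"]);D=np.array(c["D"],float);T=np.array(c["pose"])
    u=cv2.undistortPoints(np.array([[px]],float),K,D)[0,0]
    d=T[:3,:3]@np.array([u[0],u[1],1.]);return T[:3,3],d
def atz(c,px,z):
    o,d=ray(c,px);return o+d*(z-o[2])/d[2]
def proj(c,p):
    T=np.linalg.inv(np.array(c["pose"]));q=T[:3,:3]@np.asarray(p,float)+T[:3,3]
    r,_=cv2.projectPoints(q.reshape(1,1,3),np.zeros(3),np.zeros(3),np.array(c["K"]),np.array(c["D"],float));return r[0,0]
def save(c,n): cv2.imwrite("pics/"+n,c["frame"][:,:,::-1])
E
python3 - <<'E'
from h import *
print(manip.read_state())
for n in ["top","side","wrist"]:
    c=cams.camera(n);save(c,n+"0.png");print(n,np.array(c["pose"])[:3,3].round())
    for t in ["head","handle","pin_top","eyepiece_long","eyepiece_short","counterweight","dovetail_bar","dust_cap","finder"]:
        for r in models.regions_of(n,t)[:2]: print(t,round(r["score"],2),np.round(r["point"]),r["pixels"].sum())
E
```

```text
pics
{'clock': 0.0, 'joints': array([ 1.10938794e+00,  3.00514548e-01,  1.52156950e+00,  1.36772020e-06,
        1.32069873e+00, -6.66015454e-02]), 'qd': array([-1.26601801e-03, -1.56262056e-03, -1.07571105e-03, -3.61709564e-04,
       -8.52091723e-04, -5.85672468e-05]), 'effort': array([-7.10666809e-04, -5.31784666e+01, -3.52735770e+01,  7.07986252e-02,
        2.43898766e-02, -5.03134046e-06]), 'eef_pos': array([211.43844549, 507.46407735, 212.86739295]), 'eef_rot': array([-3.14040526e+00, -8.05270688e-05,  2.74678543e+00]), 'wrist_force': array([ 0.53696424, -0.12381343, -0.57598598]), 'moment': array([-0.01291129, -0.00401802, -0.01423362]), 'finger_gap': 94.25940534389191}
top [455.  30. 951.]
head 0.65 [295. 218.] 4609
head 0.17 [216. 300.] 435
handle 0.73 [299. 216.] 4737
eyepiece_long 0.69 [217. 301.] 435
eyepiece_short 0.83 [367. 291.] 330
eyepiece_short 0.36 [386. 163.] 1178
counterweight 0.73 [390. 164.] 1214
dovetail_bar 0.73 [408. 247.] 1766
dovetail_bar 0.36 [282. 145.] 855
dust_cap 0.58 [281. 144.] 848
dust_cap 0.32 [296. 219.] 4689
finder 0.92 [198. 214.] 1508
side [512. 763. 754.]
head 0.75 [322. 221.] 2867
head 0.43 [297. 183.] 571
handle 0.79 [318. 224.] 2725
handle 0.27 [399. 288.] 601
pin_top 0.49 [344. 226.] 122
eyepiece_long 0.96 [399. 289.] 600
eyepiece_short 0.82 [384. 196.] 293
counterweight 0.69 [292. 181.] 580
counterweight 0.43 [324. 221.] 2787
dovetail_bar 0.63 [349. 176.] 681
dust_cap 0.92 [255. 244.] 594
dust_cap 0.18 [322. 222.] 2799
finder 0.95 [313. 308.] 1948
wrist [139. 538. 384.]
eyepiece_long 0.72 [207. 385.] 1171
```

View pics/top0.png

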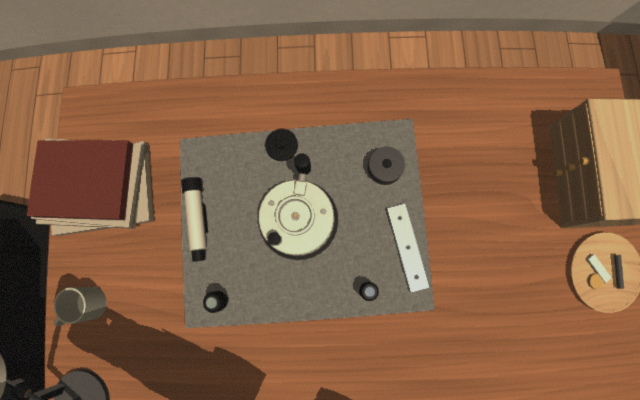

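View pics/side0.png

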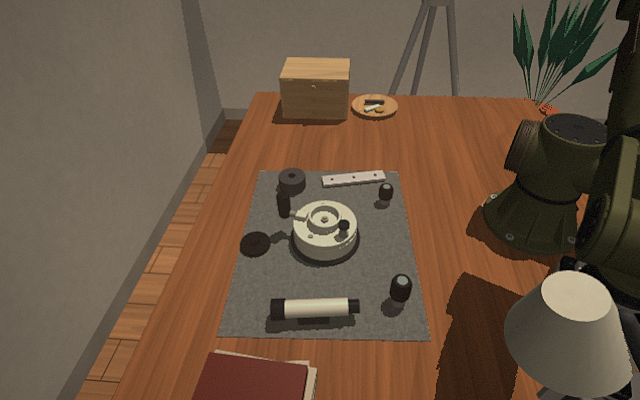

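```bash
python3 - <<'E'
from h import *
c=cams.camera("top")
f=c["frame"][130:270,170:440]; cv2.imwrite("pics/crop.png",cv2.resize(f,None,fx=2.9,fy=2.9,interpolation=cv2.INTER_CUBIC)[:,:,::-1])
m=models.regions_of("top","head")[0]["pixels"]
print(atz(c,(295,216),94),atz(c,(302,160),140),atz(c,(274,238),113))
for n,z in [("eyepiece_long",85),("eyepiece_short",62),("counterweight",45),("dust_cap",20),("finder",40),("dovetail_bar",14)]:
    print(n,atz(c,models.regions_of("top",n)[0]["point"],z).round())
# fit: unknown axis xy, angle
from scipy.optimize import least_squares
cs=cams.camera("side")
cv2.imwrite("pics/crops.png",cv2.resize(cs["frame"][170:270,230:410],None,fx=4.4,fy=4.4,interpolation=cv2.INTER_CUBIC)[:,:,::-1])
E
```

```text
[566.04970097 110.0160784   94.        ] [676.25867279  89.42572851 140.        ] [518.80258452 152.78080773 113.        ]
eyepiece_long [389. 281.  85.]
eyepiece_short [399. -37.  62.]
counterweight [683. -99.  45.]
dust_cap [750. 148.  20.]
finder [578. 350.  40.]
dovetail_bar [ 493. -144.   14.]
```

View pics/crop.png

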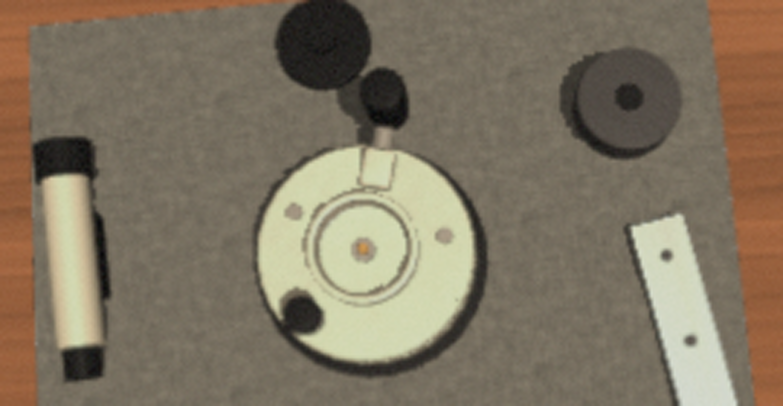

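View pics/crops.png

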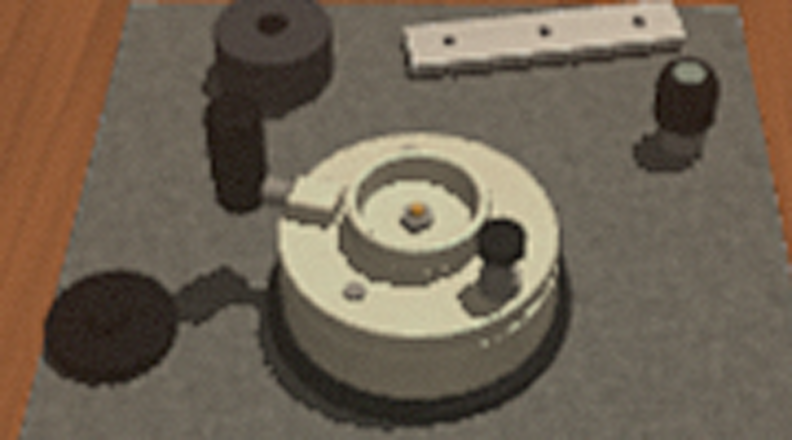

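```bash
cat >> h.py <<'E'
from scipy.optimize import least_squares
def pts(p):
    x,y,a=p;return np.array([[x,y,94],[x+110*np.cos(a),y+110*np.sin(a),140],[x+66*np.cos(a+np.pi*5/6),y+66*np.sin(a+np.pi*5/6),113]])
E
python3 - <<'E'
from h import *
c=cams.camera("top");s=cams.camera("side")
ot=[(294.5,215.2),(301.7,159.7),(274.5,237.9)];os=[(324.5,216.1),(283.4,193.9),(344,223.5)]
def res(p): return np.concatenate([(proj(k,q)-o) for k,l in((c,ot),(s,os)) for q,o in zip(pts(p),l)])
r=least_squares(res,[566,110,-.19]);print(r.x,np.degrees(r.x[2]),r.fun.reshape(-1,2).round(1));print(pts(r.x).round(1))
for k,l in((c,ot),(s,os)): print([atz(k,o,z)[:2].round(1) for o,z in zip(l,(94,140,113))])
E
```

```text
[ 5.68227904e+02  1.10968432e+02 -1.90228841e-01] -10.89930972621029 [[ 0.  -0.2]
 [-0.1  0.3]
 [-1.2  0.3]
 [ 0.3 -1.4]
 [-0.7  0. ]
 [-0.  -0.7]]
[[568.2 111.   94. ]
 [676.2  90.2 140. ]
 [518.3 154.2 113. ]]
[array([567.8, 111.1]), array([676.9,  90. ]), array([519. , 151.7])]
[array([568.7, 116.2]), array([674.4,  90. ]), array([518.2, 156.5])]
```

```bash
cat >> h.py <<'E'
def to(x,y,z,yangdeg,cur=None):
    """shift from the current pose: cm + turn"""
    st=manip.read_state();p=st["eef_pos"] if cur is None else np.array(cur[:3]);yaw=st["eef_rot"][2] if cur is None else cur[3]
    d=np.array([x,y,z])-p
    ex=np.array([np.cos(yaw),np.sin(yaw),0]);ey=np.array([np.sin(yaw),-np.cos(yaw),0])
    t=-(np.radians(yangdeg+90)-yaw);t=(t+np.pi/2)%np.pi-np.pi/2
    return np.round([d@ex/10,d@ey/10,-d[2]/10,t],3)
E
python3 -c "
from h import *
print(to(676.2,90.2,200,79.1))"
```

```text
[-58.948 -20.665   1.345  -0.205]
```

```bash
python3 -m pendant '[[[-4.5,-1.6,0,-0.05],[-9,-3.2,0,-0.1],[-13.5,-4.8,0,-0.15],[-18,-6.4,0,-0.2],[-22.5,-8,0,-0.205]]]' 1
python3 -m pendant '[[[-4.5,-1.6,0,0],[-9,-3.2,0,0],[-13.5,-4.8,0,0],[-18,-6.4,0,0],[-22.5,-8,0,0]]]'
python3 -c "
from h import *
print(to(676.2,90.2,200,79.1),manip.read_state()['joints'])"
```

```text
clock: 2.55
eef_pos: [389.6, 345.8, 213.6]
eef_rot: [3.141, 0.0, 2.954]
wrist_force: [1.0, 1.0, -0.8]
finger_gap: 94.1
clock: 3.05
eef_pos: [595.9, 224.9, 213.5]
eef_rot: [3.141, 0.0, 2.952]
wrist_force: [0.5, 0.9, 0.3]
finger_gap: 93.9
[-10.434 -11.715   1.348   0.   ] [ 3.03446895e-01  4.96878297e-01  1.24844616e+00  5.58432563e-05
  1.39613722e+00 -1.07741620e+00]
```

```bash
python3 -m pendant '[[[-3,-3.4,0,0],[-6,-6.8,0,0],[-9,-10.2,0,0],[-10.4,-11.7,0.5,0],[-10.4,-11.7,1.3,0]]]'
python3 -c "
from h import *
print(to(676.2,90.2,104,79.1))
for n in ('top','side','wrist'): save(cams.camera(n),n+'1.png')
c=cams.camera('wrist');print(proj(c,(676.2,90.2,140)))"
```

```text
clock: 3.55
eef_pos: [675.3, 89.5, 199.8]
eef_rot: [-3.142, 0.0, 2.949]
wrist_force: [-0.3, 0.5, 0.5]
finger_gap: 93.9
[-7.300e-02  8.800e-02  9.583e+00 -3.000e-03]
[314.15979718 222.75749045]
```

View pics/wrist1.png

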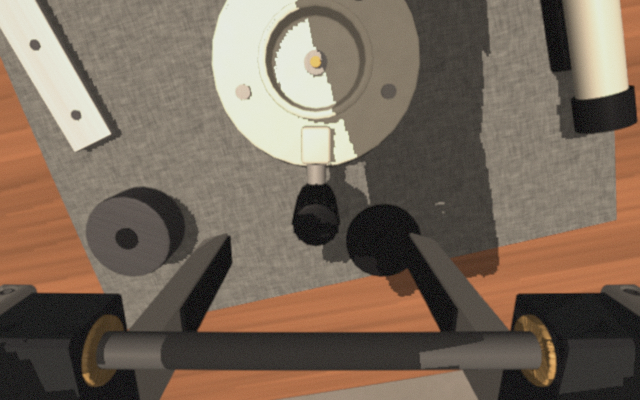

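View pics/side1.png

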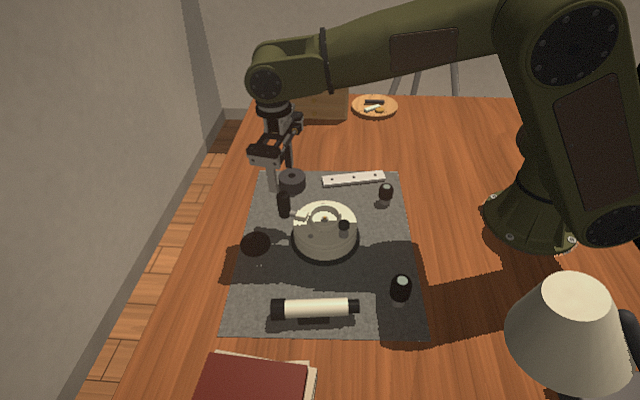

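```bash
python3 -m pendant '[[[0,0,2.5,0],[0,0,5,0],[0,0,7.5,0],[0,0,9.2,0],[0,0,9.6,0]]]'
python3 -m pendant '[[[0,0,0,0],[0,0,0,0],[0,0,0,0],[0,0,0,0],[0,0,0,0]]]' -0.6 30
python3 -m pendant '[[[0,0,0,0],[0,0,0,0],[0,0,0,0]]]'
```

```text
clock: 4.25
eef_pos: [673.2, 93.1, 102.8]
eef_rot: [-3.141, -0.003, 2.953]
wrist_force: [-0.6, -0.3, 0.1]
finger_gap: 93.6
clock: 4.75
eef_pos: [674.5, 91.8, 104.9]
eef_rot: [3.141, 0.001, 2.952]
wrist_force: [-1.1, -0.7, -0.7]
finger_gap: 57.6
clock: 5.05
eef_pos: [674.4, 91.6, 104.4]
eef_rot: [-3.141, -0.0, 2.952]
wrist_force: [1.2, -8.7, -0.3]
finger_gap: 33.7
```

```bash
python3 -m pendant '[[[0,0,0,0],[0,0,0,0],[0,0,0,0]]]' - 40
python3 -c "
from h import *
s=manip.read_state();print(s)"
```

```text
clock: 5.35
eef_pos: [674.4, 91.2, 104.5]
eef_rot: [-3.141, 0.0, 2.951]
wrist_force: [-0.2, -5.7, 0.7]
finger_gap: 30.9
{'clock': 5.35, 'joints': array([ 8.08061062e-02,  6.86429286e-01,  1.21077821e+00, -7.10087365e-04,
        1.24451809e+00, -1.29955846e+00]), 'qd': array([ 0.00128705,  0.001082  ,  0.00032026,  0.0014608 ,  0.00038539,
       -0.00045863]), 'effort': array([ 3.61307904e+00, -7.22781515e+01, -3.43392885e+01,  1.19140361e+00,
       -1.13160471e-01, -9.19723621e-03]), 'eef_pos': array([674.41398583,  91.1582784 , 104.46026765]), 'eef_rot': array([-3.14090901e+00,  5.20575220e-05,  2.95138855e+00]), 'wrist_force': array([-0.22472994, -5.66564217,  0.71138758]), 'moment': array([-0.90557942,  0.07452508, -0.03873442]), 'finger_gap': 30.91122178194798}
```

```bash
cat >> h.py <<'E'
AX=np.array([568.2,111.0])
def rep():
    s=manip.read_state();d=s["eef_pos"][:2]-AX;phi=np.arctan2(d[1],d[0]);f=s["wrist_force"]
    t=np.array([-np.sin(phi),np.cos(phi)])
    print("t%.2f phi %.2f R %.1f yaw %.2f z %.1f | Ftan %.1f Frad %.1f Fz %.1f Mz %.2f gap %.1f"%(s["clock"],np.degrees(phi),np.hypot(*d),np.degrees(s["eef_rot"][2])%360-180,s["eef_pos"][2],f[:2]@t,f[:2]@d/np.hypot(*d),f[2],s["moment"][2],s["finger_gap"]))
E
python3 -c "from h import *;rep()"
python3 -m pendant '[[[0.01,-0.19,0,0.017],[0.01,-0.38,0,0.035],[0.01,-0.475,0,0.044]]]' >/dev/null
python3 -c "from h import *;rep()"
python3 -m pendant '[[[0.01,-0.475,0,0.044],[0.041,-0.95,0,0.087]]]'>/dev/null
python3 -c "from h import *;rep()"
```

```text
t5.35 phi -10.58 R 108.1 yaw -10.90 z 104.5 | Ftan -5.6 Frad 0.8 Fz 0.7 Mz -0.04 gap 30.9
t5.65 phi -12.51 R 108.1 yaw -13.44 z 104.5 | Ftan 3.3 Frad 5.5 Fz -2.8 Mz 0.38 gap 31.6
t5.85 phi -17.77 R 108.2 yaw -18.50 z 104.5 | Ftan 0.6 Frad 5.5 Fz -1.7 Mz 0.17 gap 31.6
```

```bash

python3 -m pendant '[[[0.01,-0.475,0,0.044],[0.041,-0.95,0,0.087],[0.093,-1.423,0,0.131]]]'>/dev/null
python3 -c "from h import *;rep()"
python3 -m pendant '[[[0,0,0,0],[0,0,0,0]]]'>/dev/null
python3 -c "from h import *;rep()"
python3 -m pendant '[[[0.01,-0.19,0,0.017],[0.01,-0.38,0,0.035],[0.01,-0.475,0,0.044]]]' >/dev/null
python3 -c "from h import *;rep()"
```

```text
t6.15 phi -25.69 R 108.2 yaw -26.07 z 104.4 | Ftan 3.5 Frad 5.6 Fz -2.8 Mz -0.05 gap 31.8
t6.35 phi -25.55 R 108.2 yaw -25.95 z 104.4 | Ftan -1.1 Frad 7.5 Fz -2.8 Mz -0.09 gap 31.5
t6.65 phi -27.65 R 108.2 yaw -28.45 z 104.5 | Ftan 4.5 Frad 9.2 Fz -4.5 Mz 0.13 gap 31.4
```

```bash

python3 -m pendant '[[[-0.09,-0.475,0,0.044],[-0.06,-0.95,0,0.087],[-0.007,-1.423,0,0.131],[0.07,-1.893,0,0.175],[0.157,-2.359,0,0.218]]]'>/dev/null
python3 -c "from h import *;rep()"
python3 -m pendant '[[[0,0,0,0],[0,0,0,0]]]'>/dev/null
python3 -c "from h import *;rep()"
python3 -m pendant '[[[0.01,-0.19,0,0.017],[0.01,-0.38,0,0.035],[0.01,-0.475,0,0.044]]]' >/dev/null
python3 -c "from h import *;rep()"
```

```text
t7.15 phi -40.60 R 108.3 yaw -41.04 z 104.4 | Ftan 5.9 Frad 1.1 Fz -2.3 Mz -0.21 gap 31.7
t7.35 phi -40.42 R 108.3 yaw -40.84 z 104.4 | Ftan -0.1 Frad 0.8 Fz 0.1 Mz -0.26 gap 31.6
t7.65 phi -42.65 R 108.3 yaw -43.43 z 104.4 | Ftan 7.2 Frad 1.1 Fz -3.2 Mz -0.10 gap 31.3
```

```bash

python3 -m pendant '[[[0,0,0,0],[0,0,0,0]]]'>/dev/null
python3 -c "from h import *;rep()"
python3 -m pendant '[[[0.005,-0.15,0,0.013],[0.005,-0.29,0,0.026],[0.005,-0.29,0,0.026]]]' >/dev/null
python3 -c "from h import *;rep()"
```

```text
t7.85 phi -42.66 R 108.3 yaw -43.39 z 104.5 | Ftan 5.4 Frad 1.1 Fz -2.7 Mz -0.06 gap 31.0
t8.15 phi -44.28 R 108.3 yaw -44.92 z 104.4 | Ftan 5.2 Frad 1.6 Fz -2.4 Mz -0.17 gap 31.6
```

```bash

python3 -m pendant '[[[0.015,-0.57,0,0.052],[0.06,-1.139,0,0.105],[0.134,-1.705,0,0.157],[0.2,-2.08,0,0.192]]]'>/dev/null
python3 -c "from h import *;rep()"
python3 -m pendant '[[[0,0,0,0],[0,0,0,0]]]'>/dev/null
python3 -c "from h import *;rep()"
python3 -m pendant '[[[0.01,-0.19,0,0.017],[0.01,-0.38,0,0.035],[0.01,-0.475,0,0.044],[0.01,-0.475,0,0.044]]]' >/dev/null
python3 -c "from h import *;rep()"
```

```text
t8.55 phi -55.62 R 108.2 yaw -56.05 z 104.4 | Ftan 9.4 Frad -0.0 Fz -4.9 Mz -0.36 gap 31.7
t8.75 phi -55.45 R 108.2 yaw -55.92 z 104.4 | Ftan 3.5 Frad 0.5 Fz -1.3 Mz -0.36 gap 31.5
t9.15 phi -55.88 R 107.9 yaw -58.34 z 104.4 | Ftan 40.3 Frad 6.4 Fz -18.1 Mz 0.19 gap 31.9
```

```bash

python3 -m pendant '[[[0.01,0.475,0,-0.044],[0.01,0.475,0,-0.044],[0.01,0.475,0,-0.044]]]' >/dev/null
python3 -c "from h import *;rep()"
python3 -m pendant '[[[0.015,0.57,0,-0.052],[0.06,1.139,0,-0.105],[0.134,1.705,0,-0.157],[0.238,2.266,0,-0.209],[0.371,2.821,0,-0.262]]]' >/dev/null
python3 -c "from h import *;rep()"
python3 -m pendant '[[[0,0,0,0],[0,0,0,0]]]'>/dev/null
python3 -c "from h import *;rep()"
```

```text
t9.45 phi -55.15 R 107.9 yaw -55.93 z 104.4 | Ftan 7.4 Frad -0.5 Fz -2.7 Mz -0.97 gap 31.5
t9.95 phi -40.15 R 108.2 yaw -40.76 z 104.4 | Ftan -4.8 Frad -2.2 Fz 1.3 Mz -0.44 gap 31.4
t10.15 phi -40.47 R 108.2 yaw -40.98 z 104.4 | Ftan 3.4 Frad -1.9 Fz -0.9 Mz -0.46 gap 31.2
```

Stop confirmed rigid at phi ≈ −55.5°, so it started at click 3 and now sits at click 1. Going on towards click 7.

```bash

python3 -m pendant '[[[0.015,0.57,0,-0.052],[0.06,1.139,0,-0.105],[0.134,1.705,0,-0.157],[0.238,2.266,0,-0.209],[0.371,2.821,0,-0.262]]]' >/dev/null
python3 -m pendant '[[[0,0,0,0],[0,0,0,0]]]'>/dev/null
python3 -c "from h import *;rep()"
python3 -m pendant '[[[0.015,0.57,0,-0.052],[0.06,1.139,0,-0.105],[0.134,1.705,0,-0.157],[0.238,2.266,0,-0.209],[0.371,2.821,0,-0.262]]]' >/dev/null
python3 -m pendant '[[[0,0,0,0],[0,0,0,0]]]'>/dev/null
python3 -c "from h import *;rep()"
```

```text
t10.85 phi -25.60 R 108.2 yaw -26.03 z 104.4 | Ftan 0.3 Frad -6.1 Fz 0.1 Mz -0.37 gap 31.6
t11.55 phi -10.72 R 108.0 yaw -11.03 z 104.4 | Ftan -1.0 Frad -8.0 Fz 3.3 Mz -0.26 gap 31.3
```

```bash

python3 -m pendant '[[[0.015,0.57,0,-0.052],[0.06,1.139,0,-0.105],[0.134,1.705,0,-0.157],[0.238,2.266,0,-0.209],[0.371,2.821,0,-0.262]]]' >/dev/null
python3 -m pendant '[[[0,0,0,0],[0,0,0,0]]]'>/dev/null
python3 -c "from h import *;rep()"
```

```text
t12.25 phi 4.15 R 107.7 yaw 3.97 z 104.4 | Ftan -2.8 Frad -12.3 Fz 4.9 Mz -0.19 gap 31.7
```

```bash

python3 -m pendant '[[[0.115,0.57,0,-0.052],[0.21,1.139,0,-0.105],[0.284,1.705,0,-0.157],[0.388,2.266,0,-0.209],[0.52,2.821,0,-0.262]]]' >/dev/null
python3 -m pendant '[[[0,0,0,0],[0,0,0,0]]]'>/dev/null
python3 -c "from h import *;rep()"
python3 -m pendant '[[[0.015,0.57,0,-0.052],[0.06,1.139,0,-0.105],[0.134,1.705,0,-0.157],[0.238,2.266,0,-0.209],[0.371,2.821,0,-0.262]]]' >/dev/null
python3 -m pendant '[[[0,0,0,0],[0,0,0,0]]]'>/dev/null
python3 -c "from h import *;rep()"
```

```text
t12.95 phi 19.13 R 107.3 yaw 18.97 z 104.4 | Ftan -4.5 Frad -2.4 Fz -0.8 Mz -0.11 gap 31.5
t13.65 phi 34.19 R 106.9 yaw 33.99 z 104.3 | Ftan -5.5 Frad -7.5 Fz 0.5 Mz -0.03 gap 31.3
```

```bash

python3 -m pendant '[[[0.08,0.57,0,-0.052],[0.14,1.139,0,-0.105],[0.214,1.705,0,-0.157],[0.318,2.266,0,-0.209],[0.45,2.78,0,-0.262]]]' >/dev/null
python3 -m pendant '[[[0,0,0,0],[0,0,0,0]]]'>/dev/null
python3 -c "from h import *;rep()"
python3 -m pendant '[[[0,0,0,0],[0,0,0,0],[0,0,0,0],[0,0,0,0],[0,0,0,0]]]' 0.6
python3 -c "from h import *;rep()"
```

```text
t14.35 phi 49.25 R 106.4 yaw 49.01 z 104.3 | Ftan -5.8 Frad -4.3 Fz -1.1 Mz 0.01 gap 31.8
clock: 14.85
eef_pos: [637.6, 193.4, 104.5]
eef_rot: [-3.142, 0.0, -2.283]
wrist_force: [-0.2, -0.7, -0.5]
finger_gap: 67.4
t14.85 phi 49.89 R 107.7 yaw 49.17 z 104.5 | Ftan -0.3 Frad -0.7 Fz -0.5 Mz 0.04 gap 67.4
```

```bash

python3 -m pendant '[[[0,0,-2.5,0],[0,0,-5.5,0],[0,0,-9,0],[0,0,-10,0]]]' >/dev/null
python3 -m pendant '[[[3,0,0,0],[7,0,0,0],[11,0,0,0],[14,0,0,0],[17,0,0,0]]]' -1 20
python3 -m pendant '[[[3.5,0,0,0],[7,0,0,0],[7,0,0,0]]]'
python3 - <<'E'
from h import *
for n in ("top","side"): 
    c=cams.camera(n);save(c,n+"2.png")
    if n=="top": cv2.imwrite("pics/crop2.png",cv2.resize(c["frame"][130:270,170:440],None,fx=2.9,fy=2.9,interpolation=cv2.INTER_CUBIC)[:,:,::-1])
    else: cv2.imwrite("pics/crops2.png",cv2.resize(c["frame"][170:270,230:410],None,fx=4.4,fy=4.4,interpolation=cv2.INTER_CUBIC)[:,:,::-1])
E
```

```text
clock: 15.75
eef_pos: [525.3, 63.8, 203.9]
eef_rot: [3.141, -0.0, -2.284]
wrist_force: [-0.6, -0.3, 0.1]
finger_gap: 38.6
clock: 16.05
eef_pos: [478.9, 9.8, 204.2]
eef_rot: [3.141, -0.001, -2.286]
wrist_force: [0.5, 0.0, 1.5]
finger_gap: 14.4
```

View pics/crop2.png

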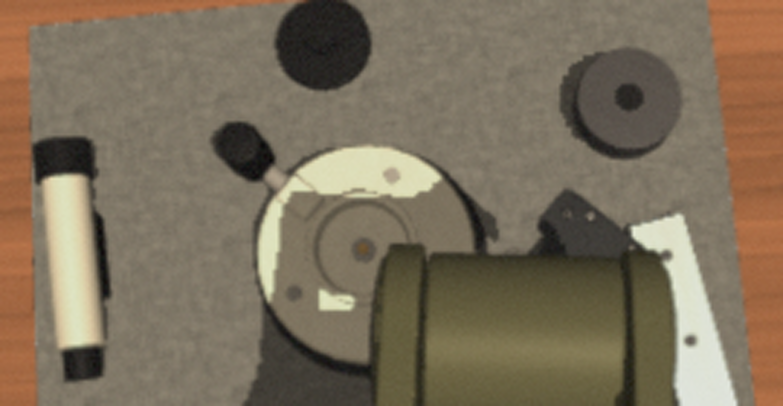

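View pics/crops2.png

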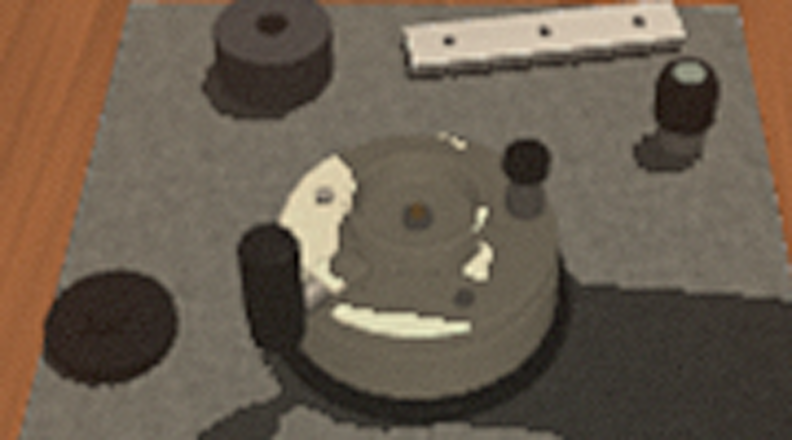

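```bash
python3 - <<'E'
from h import *
c=cams.camera("top");s=cams.camera("side")
ob=[(c,0,(294.5,215.2)),(c,1,(251.9,177.2)),(s,0,(324.5,216.1)),(s,1,(290.9,224.8)),(s,2,(349.5,205.0))]
def res(p): return np.concatenate([proj(k,pts(p)[i])-o for k,i,o in ob])
r=least_squares(res,[566,110,.86]);print(r.x,np.degrees(r.x[2]),r.fun.reshape(-1,2).round(1));print(pts(r.x).round(1))
a=np.radians(49.5+150);print(568.2+66*np.cos(a),111+66*np.sin(a))
p=pts(r.x)[2];print(to(*p[:2],150,49),to(*p[:2],125,19.5), manip.read_state()["joints"])
E
```

```text
[568.57791385 112.11047207   0.84130281] 48.203100377357565 [[-0.5 -0.3]
 [-0.1  0.7]
 [ 0.2 -1.1]
 [-0.8 -0.2]
 [ 0.3  0.1]]
[[568.6 112.1  94. ]
 [641.9 194.1 140. ]
 [505.9  91.5 113. ]]
505.9856615879163 88.96874729057112
[-7.615  3.308  5.421 -1.567] [-7.615  3.308  7.921 -1.053] [-5.07520638e-02  1.54829842e-01  1.72116680e+00  1.13412840e-04
  1.26574591e+00 -2.48015744e+00]
```

```bash
python3 -c "
from h import *
print(to(506,90,140,109.5))"
python3 -m pendant '[[[-2.5,1.1,0,0.13],[-5,2.2,0,0.26],[-7.5,3.25,1,0.39],[-7.5,3.25,3,0.51],[-7.5,3.25,5,0.51]]]'
python3 -m pendant '[[[0,0,0,0],[0,0,0,0]]]'
python3 -c "
from h import *
print(to(506,90,121,109.5))
save(cams.camera('side'),'side3.png');save(cams.camera('wrist'),'wrist3.png')
c=cams.camera('side');cv2.imwrite('pics/crops3.png',cv2.resize(c['frame'][170:270,230:410],None,fx=4.4,fy=4.4,interpolation=cv2.INTER_CUBIC)[:,:,::-1])"
```

```text
[-7.51   3.201  6.421  0.518]
clock: 16.75
eef_pos: [505.6, 91.4, 153.3]
eef_rot: [3.141, -0.0, -2.795]
wrist_force: [0.3, -0.4, -0.2]
finger_gap: 0.5
clock: 16.95
eef_pos: [505.4, 90.2, 154.6]
eef_rot: [3.141, -0.0, -2.792]
wrist_force: [-0.2, -0.1, -0.1]
finger_gap: 0.4
[-0.046 -0.04   3.364  0.009]
```

View pics/crops3.png

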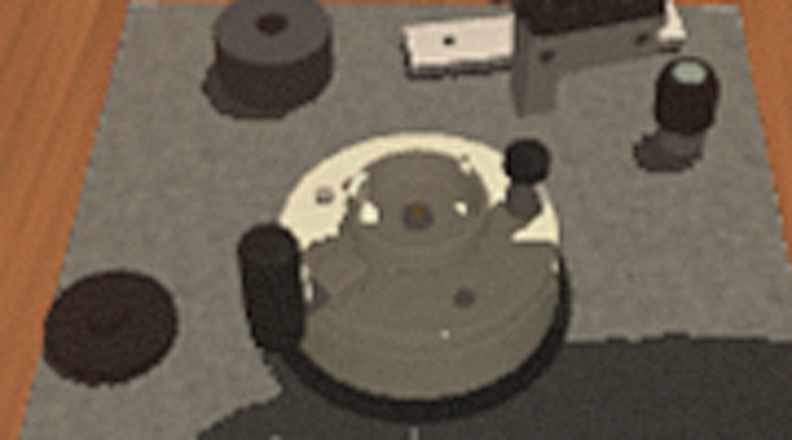

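View pics/wrist3.png

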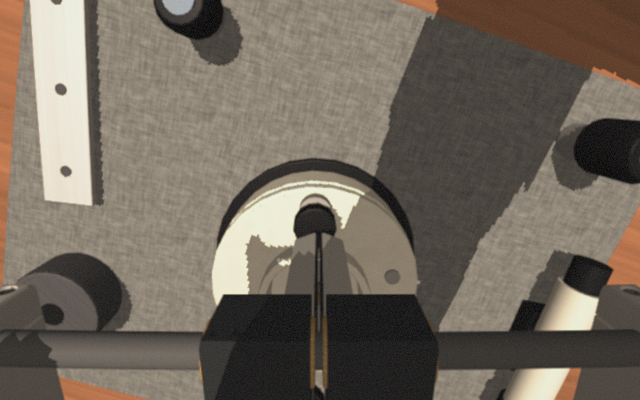

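```bash

python3 -m pendant '[[[-0.04,-0.04,1.5,0],[-0.04,-0.04,2.7,0],[-0.04,-0.04,3.2,0],[-0.04,-0.04,3.2,0]]]'
python3 -m pendant '[[[0,0,0.2,0],[0,0,0.4,0],[0,0,0.6,0],[0,0,0.6,0]]]'
python3 -m pendant '[[[0,0,0.2,0],[0,0,0.4,0],[0,0,0.4,0]]]'
```

```text
clock: 17.5
eef_pos: [505.5, 89.4, 122.1]
eef_rot: [3.141, -0.001, -2.793]
wrist_force: [-0.4, 0.1, 0.3]
finger_gap: 0.4
clock: 17.9
eef_pos: [505.8, 89.5, 116.5]
eef_rot: [-3.141, 0.0, -2.793]
wrist_force: [1.0, 0.3, 0.8]
finger_gap: 0.6
clock: 18.2
eef_pos: [505.6, 89.5, 112.2]
eef_rot: [3.142, -0.0, -2.793]
wrist_force: [0.1, -0.4, -0.3]
finger_gap: 0.5
```

```bash

python3 -c "
from h import *
c=cams.camera('side');cv2.imwrite('pics/crops4.png',cv2.resize(c['frame'][150:250,270:430],None,fx=5,fy=5,interpolation=cv2.INTER_CUBIC)[:,:,::-1])"
```

```text
(no output)
```

View pics/crops4.png

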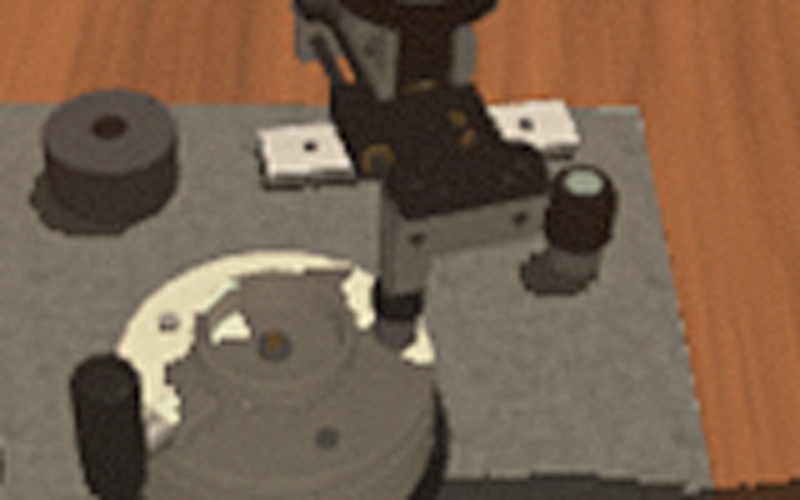

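```bash

python3 -m pendant '[[[0,0,0.2,0],[0,0,0.4,0],[0,0,0.4,0]]]'
python3 -m pendant '[[[0,0,0.15,0],[0,0,0.3,0]]]'
python3 -m pendant '[[[0,0,0.15,0],[0,0,0.2,0]]]'
python3 -m pendant '[[[0,0,0,0],[0,0,0,0]]]'
```

```text
clock: 18.55
eef_pos: [505.6, 89.5, 108.1]
eef_rot: [3.141, -0.0, -2.793]
wrist_force: [-0.0, 0.4, 0.1]
finger_gap: 0.6
clock: 18.75
eef_pos: [505.7, 89.5, 105.4]
eef_rot: [-3.142, 0.0, -2.793]
wrist_force: [-1.8, -0.3, 3.3]
finger_gap: 0.5
clock: 18.95
eef_pos: [506.2, 89.5, 105.0]
eef_rot: [-3.141, 0.002, -2.793]
wrist_force: [-8.5, -0.7, 24.7]
finger_gap: 0.4
clock: 19.15
eef_pos: [506.1, 89.5, 105.0]
eef_rot: [-3.141, 0.002, -2.793]
wrist_force: [-6.3, -1.1, 19.7]
finger_gap: 0.3
```

```bash

python3 -m pendant '[[[0,0,0.1,0],[0,0,0.1,0]]]'
python3 -m pendant '[[[0,0,-0.5,0],[0,0,-3,0],[0,0,-7,0],[0,0,-10,0],[0,0,-11,0]]]'
python3 -m pendant '[[[-3,-3,0,0],[-6,-6,0,0],[-9,-9,0,0],[-12,-12,0,0],[-12,-12,0,0]]]'
python3 - <<'E'
from h import *
for n in ("top","side"): 
    c=cams.camera(n);save(c,n+"5.png")
    if n=="side": cv2.imwrite("pics/crops5.png",cv2.resize(c["frame"][170:270,230:410],None,fx=4.4,fy=4.4,interpolation=cv2.INTER_CUBIC)[:,:,::-1])
    for z in (113,97): print(n,z,proj(c,(506,90,z)))
E
```

```text
clock: 19.35
eef_pos: [506.4, 89.6, 104.9]
eef_rot: [-3.141, 0.002, -2.793]
wrist_force: [-11.0, -1.0, 29.8]
finger_gap: 0.4
clock: 19.85
eef_pos: [506.5, 89.6, 215.2]
eef_rot: [-3.141, 0.004, -2.793]
wrist_force: [-0.3, -0.6, -0.6]
finger_gap: 0.4
clock: 20.35
eef_pos: [661.6, 15.3, 208.5]
eef_rot: [3.14, -0.004, -2.796]
wrist_force: [-1.1, 1.0, 0.5]
finger_gap: 0.6
top 113 [304.25383796 243.39001439]
top 97 [304.80821265 243.83415345]
side 113 [349.7727625  204.72805541]
side 97 [349.54333079 209.2241082 ]
```

View pics/crops5.png

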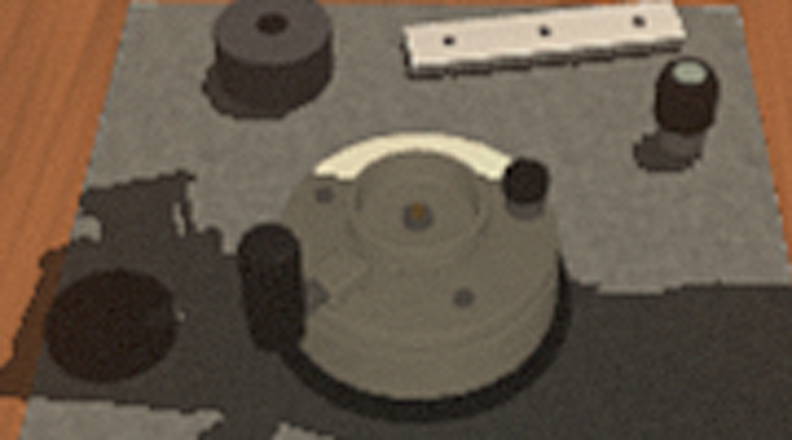

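View pics/top5.png

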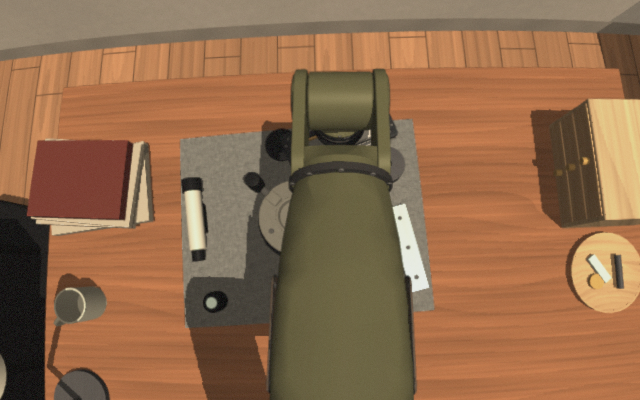

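The button top in the side view dropped from crop row ~155 to ~175 (about 4.5 px), which matches 97 mm. The bystanders that show are unmoved, and the arm is clear.

```bash
python3 -c "
from h import *
print(manip.sign_off())"
```

```text
the job is handed in; nothing more can be done
None
```

The mount is locked at click 7 with the pin fully home, and I handed the job in at about 20.5 s on the robot's clock.

- **Finding the stop:** I gripped the handle and turned the head clockwise. It passed three clicks and then met a rigid stop: about 40 N with no further motion at a head angle of −55.5°. So it had started at click 3.
- **Turning to click 7:** I turned it back seven clicks anticlockwise, with the rests evenly 15° apart, to about +49.3°, and let go. A camera fit afterwards gave 48.2°, about a degree less, which is within picking error.
- **Pushing the pin:** I pressed the button with the closed fingertips. It moved with little force, past the 2 mm blocking depth, and stopped firmly with the fingertips at 97 mm. The force there was 20–30 N.
- **Last checks:** After I retreated, the side picture showed the button about 4.5 px lower, which matches the 97 mm height. The handle was still where I left it. The bystanders that showed looked unmoved, but the arm hid part of the last top view, and I compared them only by eye. The wrist force was near zero and the arm was clear of everything.

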